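Take the dial padlock off the reagent lockbox

TASK

Unlock the grey steel reagent box: turn the dial of its padlock to number four (pointer on the fourth tick clockwise from the long tick at the shackle end, one click per tick), then draw the lock body straight back from the staple until the shackle has slid fully open, and slide the open end of the shackle out of the staple. Lift the lock off and finish still holding it up in the gripper with its shackle open, about 10 cm above the box. Leave the glassware and everything else on the bench and on the box where it is.

Things in the scene. Friction and masses are not known exactly. Their poses are not given: they have to be found in the camera images.
- lock_center (a point): centre of the brass padlock body, a block 62 long (x) by 56 wide (y) by 22 mm thick, about 0.4 kg, lying flat and loose on the box top, dial up. x points out of the shackle end towards the staple, y left, z up. Grip it across y to pull and lift; grip it level with this point. It turns a few degrees on the staple while the dial is turned; it slides on the box top.
- shackle_toe (a point): tip of the shackle's toe (moves with the shackle; lock's axes), at y = +14 mm in the lock. The U shackle, 7 mm round, lies in the body's mid-plane, 11 mm above the box top; the heel leg at y = -14 mm stays in the body. The toe leg runs from this tip 31 mm along +x to the inside of the bow. Locked, the tip is 5 mm inside the body; fully open, it is 15 mm out of the end face (the gap).
- dial_knob (a point): centre of the dial on the middle of the lock's face: black knurled round knob 28 mm across, top 19 mm above the face and 8 mm above this point, over a flat skirt 42 mm across and 3 mm high. A white pointer line runs from the centre outwards, along this point's x axis. Around it on the face 12 white ticks 30 degrees apart, the long one at the shackle end.
- dial (a joint): angle of the dial on the lock, rad, growing clockwise seen from above: 0 = pointer at the long tick, 2.094 = number four, where the shackle is free; endless (-4.189 is number four too). Starts 0.8 to 2.9 rad short of four. Clicks into a notch every 0.524 rad (30 degrees): a spring detent, 0.055 N m to leave a notch, draws it into the notch when let go.
- shackle (a joint): how far the shackle has slid out, m: 0 home, 0.020 fully open; stays where left (2 N friction). Off number four it has only 2.5 mm of play. It opens by pulling the body back (lock's -x) so that the staple catches the bow: about 26 mm of body travel from the start (22 to 30).
- staple (a point): middle of the opening of the staple fixed on the box, 11 mm above the top; box's axes (z up, x to the rear). Upright loop of 5 mm bar across x, 15 mm clear inside, 26 mm high; the toe leg passes through it along x. Under it a hasp strap 36 wide, 2.5 mm thick, from 5.5 mm in front to 80 mm behind. To unhook, move the open lock along +x until the staple is 9 mm (6 to 12) from its end face; lift.
- lockbox: grey steel box fixed on the bench, 320 deep (x) by 280 wide (y) by 100 mm high, origin under its centre. Its flat top carries the staple 45 mm in front of (-x) and 14 mm left of the centre, and the lock in front of that, its +x about along the box's. The box stays shut.
- amber_bottle: bystander: amber glass bottle, 62 mm across, 145 mm high, left of the box; origin under its centre
- salt_jar: bystander: white plastic jar, 68 mm across, 95 mm high, left of the box; origin under its centre
- flask: bystander: conical glass flask with stopper, 76 mm across, 116 mm high, right of the box; origin under its centre
- beaker: bystander: glass beaker, 66 mm across, 85 mm high, right of the box; origin under its centre
- vial: bystander: sample vial, 24 mm across, 48 mm high, standing on the box top about 118 mm to the left of the lock; origin under its centre
- spatula: bystander: thin double-ended steel lab spatula, 164 mm long, lying across the rear of the box top, origin under its middle, x along it
- test_tube_block: bystander: wooden block 50 by 120 by 35 mm with four stoppered tubes to 78 mm height, on the bench front left; origin under its centre
There are look-alikes about, which are no part of the job. What is meant by the part that bears lock_center is not pink, and is the larger of those in its own colour.

How it is judged (in metres and radians):
On the way, in this order (a step that is already met when the one before it is completed fails the run):
1. the dial stands in notch number four, the shackle still home (value of joint shackle below 0.005 m and (value of joint dial between 1.944 and 2.244 rad or value of joint dial between -4.339 and -4.039 rad)), for 0.2 s.
2. the shackle is pulled open by more than 17 mm (value of joint shackle above 0.017 m), for 0.1 s.
At the end, for the whole second after the job is handed in: The lock is held in the fingers (more than 1 N), at rest (under 5 cm/s), its centre more than 60 mm above its height on the box, not touching the box, with the shackle still more than 15 mm out (z of lock_center in the frame of staple above 0.06 m and value of joint shackle above 0.015 m and contact force between the fingers and lock above 1 N and contact force between lock and lockbox below 0.1 N and linear speed of lock below 0.05 m/s); the arm keeps its last pose, push and grip.
It fails at once if a bystander beside the box is pushed more than 20 mm (distance of any of amber_bottle, salt_jar, flask, beaker from where it was at the start of the episode above 0.02 m).
It fails at once if a bystander on the box is pushed more than 20 mm (distance of any of vial, spatula from where it was at the start of the episode above 0.02 m).
It fails at once if the tube block is pushed more than 20 mm (distance of test_tube_block from where it was at the start of the episode above 0.02 m).
It also fails if it takes over 64 s, if anything falls off the work surface, if the arm or the gripper's body presses on something with over 40 N, if the wrist force passes 120 N, or if a joint passes its speed limit or range.

ROBOT

A 6-joint arm with a two-finger parallel gripper is mounted at the origin on the work surface. World frame = base frame: x ahead of the robot, y to its left, z up, the work surface at z = 0. Lengths are in m, angles in degrees, forces in N, time in s.
With the tool pointing down it reaches from about 0.25 to 0.725 m from the base axis. Payload 9.7 kg.
Tool frame: the origin (TCP) lies at the very end of the fingers, on their centre line; the grasp point (between the pads) lies 19 mm behind it; z points along the fingers, y is the direction in which the jaws open and shut (so a half turn about z gives the same grasp; the last joint's range is limited). The gripper opens to 85 mm and grips with 20 to 120 N. Pads are 22 mm wide; open, the fingers measure 114 mm over their backs; the gripper's body (76 mm by 85 mm) begins 54 mm behind the grasp point. The pads swing forward as they close: fully open they stand 13 mm farther back than shut.
Start: joints at [-68.984, 4.979, 10.078, 95.1, 0, 90], TCP at [0.197, -0.513, 0.231] pointing down, gripper open.
Joint ranges: [-179.16, 179.16], [-48.56, 103.87], [-65.8, 70.77], [-126.05, 130.52], [-82.76, 87.17], [-180, 180]. Speed limits (degrees/s): [127.2, 127.2, 147.25, 180, 180, 180].

INTERFACE

Orientations are given as [roll, pitch, yaw] about the fixed x, y, z axes, in that order (R = Rz(yaw) Ry(pitch) Rx(roll)).
In Python, from workcell import bot gives the robot as it stands.
- The arm moves only by the shell command python3 -m pendant 'ROWS' [FORCE]. ROWS is JSON, a list that holds one entry, the list of rows, each a list of 7 numbers: the shift along the tool's x, y, z in cm, then the turn, a rotation vector about the tool's x, y, z in rad, then the opening in per cent of the stroke, from 0 (shut) to 100 (fully open). In form: [[[dx, dy, dz, ax, ay, az, gripper], ...]]. A call has 1 to 5 rows; each row shifts and turns the pose as measured when the row begins, along the tool's axes as they then stand; what a row does not reach is not made up. A row lasts 1/12 s, in which the tool goes at most 41.7 mm and 7.16 degrees, less where a joint would pass 70% of its speed; a pose out of reach is approached as far as the arm can. A call with a gripper value outside its range is refused whole. The fingers move at their own pace and stop on an object; FORCE is the grip in N (left out, the last holds). Time passes only in rows, so rows that do not move let the fingers close. It gives the time, the measured TCP pose, the force and the opening at its end, in the units of the state.
- bot.get_obs(): the state, without advancing time (a new reading comes with each control period).
- bot.camera(name): name is "side" or "top" or "wrist"; returns the picture (480x640x3 uint8, red, green, blue); there is no depth.
- bot.get_calibration(name): a dict with "intrinsics" (3x3 intrinsics, pixels), "pose" (4x4, takes a point from camera to world coordinates); the wrist camera has in their place "T_tool_cam" (4x4, takes a point from camera to tool coordinates, whose origin is the TCP and whose axes are the flange's). Camera axes: x right, y down, z forward; pixel columns grow to the right and rows downward; lengths in m; the calibration is good to about 2 mm. A picture is of the moment at which its call begins: read the wrist's pose just before it. get_calibration takes no time and is no camera call.
- bot.job_done(): hands the job in, once; it reports no verdict.
Trained networks look in the newest picture that a camera, given by its name, has taken for a name from the list of things; names that differ only in an ending like _2 or _b are one class to them, and where a whole thing is asked for, a point or a joint stands for the part that bears it (a point fixed in the world has none). Each returns a list of dicts, best first, with "confidence" (0 to 1); they miss things now and then, are a little off and sometimes report something else, mostly with a low value. They report only what shows in the picture. A call takes as long as a camera call. They do not tell look-alikes from the thing itself.
- bot.masks_of(camera, thing): "pixels" (480x640 bool, what is visible of it) and "extent" ([left, top, right, bottom] in pixels, round what is visible of it).
- bot.mark_of(camera, thing): "uv" ([column, row] in pixels: a listed point, or the origin of a listed thing).
The state is a dict: "time": time; "q": joint angles; "qd": joint speeds; "joint_efforts": joint torques, N m; "ee_pos": TCP position; "tcp_rot": TCP orientation; "wrist_force": force on the tool from outside, world axes, zero at the start; "torque": the same for the moment, N m; "opening": finger opening in m.
Only numpy, scipy, OpenCV 4.12 (cv2) and the standard library are available. Lean on these libraries where they do the work, as an engineer would, in place of code of your own. Each camera call takes 0.05 s, during which the arm holds its last target. There are 200 camera calls.

## Working session

There is one attempt and no reset: what is moved stays moved. The work goes in short steps, Python scripts to look and compute and a shell command to move; the robot and the scene stay as the last step left them, time stands still between calls to the robot, and variables do not carry over. Pictures are saved under pics/ and viewed, about 8 in all and at most 12, crops included, and the job is handed in when it is done.

```bash
mkdir -p pics; ls; cat > h.py <<'E'
import numpy as np, cv2
from scipy.spatial.transform import Rotation as R
from workcell import bot
def T_tool(o):
    T=np.eye(4); T[:3,:3]=R.from_euler('xyz',o["tcp_rot"],degrees=True).as_matrix(); T[:3,3]=o["ee_pos"]; return T
def cam(name,o=None):
    c=bot.get_calibration(name); K=np.array(c["intrinsics"])
    P=np.array(c["pose"]) if name!="wrist" else T_tool(o or bot.get_obs())@np.array(c["T_tool_cam"])
    return K,P
def at_z(uv,K,P,z):
    d=P[:3,:3]@np.linalg.solve(K,[uv[0],uv[1],1.]); return P[:3,3]+d*(z-P[2,3])/d[2]
def proj(p,K,P):
    q=K@(P[:3,:3].T@(np.asarray(p)-P[:3,3])); return q[:2]/q[2]
def save(name,img,crop=None,s=1):
    if crop: l,t,r,b=crop; img=img[t:b,l:r]
    cv2.imwrite(name,cv2.resize(img[...,::-1],None,fx=s,fy=s,interpolation=cv2.INTER_CUBIC))
E
python3 - <<'E'
from h import *
np.set_printoptions(precision=4,suppress=True)
o=bot.get_obs(); print(o)
img=bot.camera("top"); save("pics/top.png",img)
K,P=cam("top"); print(K,P)
for n in ["lock_center","dial_knob","shackle_toe","staple","lockbox","vial"]:
    for m in bot.mark_of("top",n): 
        print(n,m["confidence"],m["uv"],at_z(m["uv"],K,P,{"dial_knob":.133,"vial":.1,"lockbox":0}.get(n,.111)))
E
```

```text
pics
{'time': 0.0, 'q': array([-68.985 ,   5.0125,  10.0353,  95.1003,   0.0006,  90.0009]), 'qd': array([-0.0124,  0.0547, -0.0491, -0.0205,  0.006 , -0.0299]), 'joint_efforts': array([  0.001 , -52.0385,  46.4808,   0.0163,   0.    ,  -0.    ]), 'ee_pos': array([ 0.1972, -0.5132,  0.2306]), 'tcp_rot': array([-179.9226,   -0.0006,   21.0141]), 'wrist_force': array([ 0.2476,  0.0515, -0.6179]), 'torque': array([0.0108, 0.0155, 0.0557]), 'opening': 0.08503483278522628}
[[459.6961   0.     316.1016]
 [  0.     459.6961 235.2519]
 [  0.       0.       1.    ]] [[ 0.0216 -0.9979  0.0618  0.4773]
 [-0.9997 -0.022  -0.0061  0.028 ]
 [ 0.0075 -0.0616 -0.9981  0.9498]
 [ 0.      0.      0.      1.    ]]
lock_center 0.92 [342.6, 259.2] [ 0.4866 -0.0264  0.111 ]
lock_center 0.82 [415.8, 347.2] [ 0.3309 -0.1613  0.111 ]
lock_center 0.73 [464.9, 312.6] [ 0.3947 -0.25    0.111 ]
dial_knob 0.94 [344.9, 263.0] [ 0.4797 -0.0292  0.133 ]
dial_knob 0.88 [467.8, 313.6] [ 0.3952 -0.2479  0.133 ]
dial_knob 0.65 [409.5, 352.5] [ 0.3254 -0.1454  0.133 ]
shackle_toe 0.6 [332.9, 250.6] [ 0.5019 -0.0084  0.111 ]
shackle_toe 0.49 [478.5, 302.8] [ 0.4128 -0.2747  0.111 ]
shackle_toe 0.46 [398.6, 350.5] [ 0.3244 -0.1303  0.111 ]
staple 0.92 [328.6, 234.4] [0.5313 0.     0.111 ]
staple 0.3 [433.1, 189.9] [ 0.6177 -0.1909  0.111 ]
staple 0.17 [327.5, 213.6] [0.5695 0.0028 0.111 ]
lockbox 0.72 [327.1, 215.0] [0.5787 0.0002 0.    ]
vial 0.47 [277.7, 254.5] [0.4928 0.0929 0.1   ]
```

View pics/top.png

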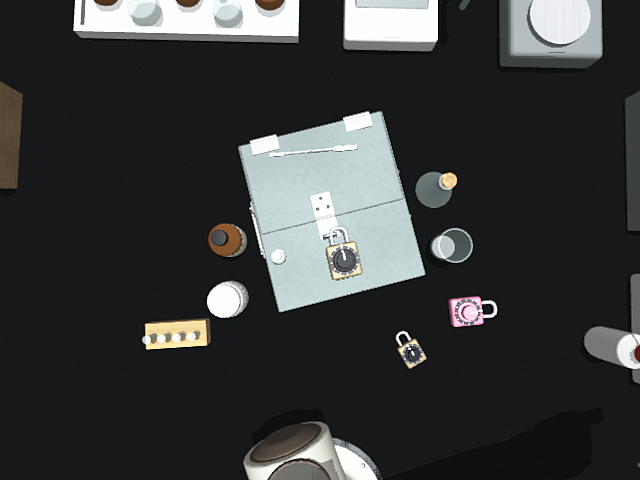

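```bash
python3 - <<'E'
from h import *
save("pics/topcrop.png",cv2.imread("pics/top.png")[...,::-1],(260,190,500,370),3.3)
E
```

```text
(no output)
```

View pics/topcrop.png

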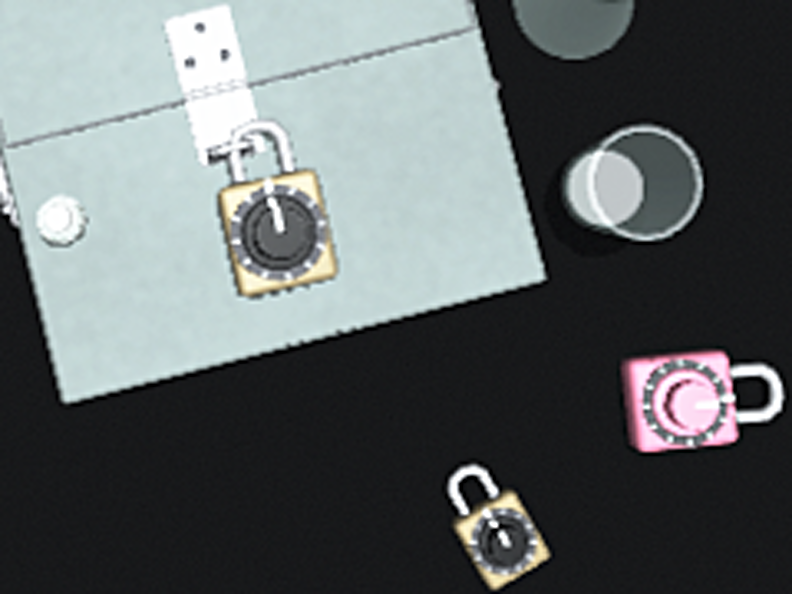

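Three candidates: large brass lock on the box (343,260), small brass lock on the bench (411,350), pink lock (467,312). The large brass one on the box fits: it is not pink, it is larger than the other brass one, and the crop shows its shackle in the staple. The box is yawed about +15° and the lock about +10°. The pointer is near the long tick.

```bash
python3 -m pendant '[[[3,-2.4,-0.3,0,0,0,100],[3,-2.4,-0.3,0,0,0,100],[3,-2.4,-0.3,0,0,0,100],[3,-2.4,-0.3,0,0,0,100],[3,-2.4,-0.3,0,0,0,100]]]'
python3 -m pendant '[[[3,-2.4,-0.3,0,0,0,100],[3,-2.4,-0.3,0,0,0,100],[3,-2.4,-0.3,0,0,0,100],[3,-2.4,-0.3,0,0,0,100],[3,-2.4,-0.3,0,0,0,100]]]'
python3 -c "
from h import *
print(bot.get_calibration('wrist')); o=bot.get_obs(); print(o['q'],o['ee_pos'],o['tcp_rot'])"
```

```text
time: 0.77
ee_pos: [0.2938, -0.3468, 0.243]
tcp_rot: [-179.8, 0.1, 20.4]
wrist_force: [0.7, 0.5, -0.7]
opening: 0.0856
time: 1.18
ee_pos: [0.3948, -0.1733, 0.2597]
tcp_rot: [-179.9, -0.0, 20.3]
wrist_force: [0.9, -1.0, -0.5]
opening: 0.0856
{'intrinsics': array([[366.71406424,   0.        , 318.66333655],
       [  0.        , 366.71406424, 243.15013429],
       [  0.        ,   0.        ,   1.        ]]), 'T_tool_cam': array([[ 8.46865264e-04, -9.46900812e-01, -3.21524703e-01,
         8.39169046e-02],
       [ 9.99999535e-01,  9.50294434e-04, -1.64745357e-04,
         2.11296503e-04],
       [ 4.61540648e-04, -3.21524414e-01,  9.46901177e-01,
        -1.41996910e-01],
       [ 0.00000000e+00,  0.00000000e+00,  0.00000000e+00,
         1.00000000e+00]])}
[-2.37581103e+01 -1.03531566e+01 -1.46994248e+00  9.89332399e+01
  8.33632287e-02  1.35948434e+02] [ 0.39476016 -0.17331227  0.25974127] [-1.79905302e+02 -2.20086462e-02  2.02934015e+01]
```

```bash
python3 -m pendant '[[[3.3,-2.6,0.4,0,0,0,100],[3.3,-2.6,0.4,0,0,0,100],[3.3,-2.6,0.4,0,0,0,100],[2,-1.4,0,0,0,0,100],[0,0,0,0,0,0,100]]]'
cat > look.py <<'E'
from h import *
import sys
np.set_printoptions(precision=4,suppress=True)
o=bot.get_obs(); img=bot.camera("wrist"); K,P=cam("wrist",o)
print(o["time"],o["q"],o["ee_pos"],o["tcp_rot"],"op",o["opening"])
r={}
dz=float(sys.argv[2]) if len(sys.argv)>2 else 0
for n,z in [("lock_center",.111),("dial_knob",.133),("shackle_toe",.111),("staple",.111)]:
    for m in bot.mark_of("wrist",n)[:2]: print(n,m["confidence"],m["uv"],at_z(m["uv"],K,P,z+dz))
save(sys.argv[1],img)
E
python3 look.py pics/w1.png
```

```text
time: 1.6
ee_pos: [0.4756, -0.0395, 0.2495]
tcp_rot: [180.0, -0.3, 20.6]
wrist_force: [0.7, -0.2, -0.4]
opening: 0.0855
1.6 [ -4.8102  -4.7703   2.3476  96.8756   0.1112 154.5902] [ 0.4756 -0.0395  0.2495] [179.9965  -0.2667  20.5999] op 0.0854942878063707
lock_center 0.95 [371.5, 369.1] [ 0.3693 -0.1312  0.111 ]
lock_center 0.9 [482.7, 336.9] [ 0.4351 -0.2097  0.111 ]
dial_knob 0.86 [367.8, 376.2] [ 0.376  -0.1216  0.133 ]
dial_knob 0.74 [311.4, 219.5] [ 0.4877 -0.0294  0.133 ]
shackle_toe 0.84 [508.7, 334.5] [ 0.4453 -0.2299  0.111 ]
shackle_toe 0.68 [294.3, 178.4] [ 0.5078 -0.0076  0.111 ]
staple 0.95 [296.3, 147.3] [ 0.53   -0.0014  0.111 ]
```

View pics/w1.png

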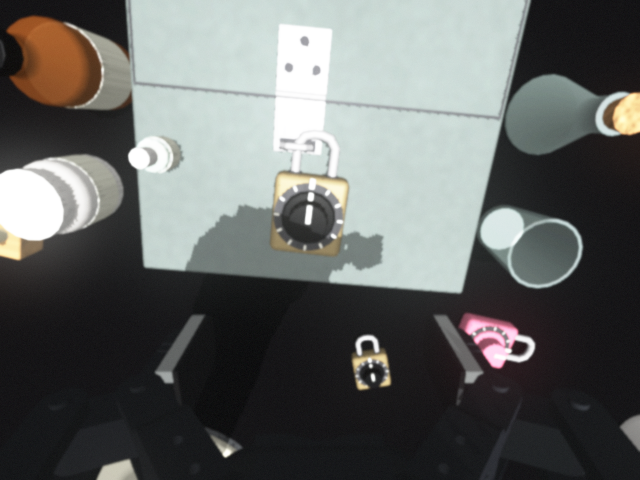

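The big brass lock is at (310,213), with its shackle through the staple at (296,147). The small brass lock (370,370) and the pink one (490,340) are decoys. I'll rectify at face and knob-top height to read the yaw and pointer.

```bash
cat > rect.py <<'E'
from h import *
def rect(img,K,P,c,z,half=.045,n=400):
    # world x up, y left
    w=[(c[0]+half,c[1]+half),(c[0]+half,c[1]-half),(c[0]-half,c[1]-half),(c[0]-half,c[1]+half)]
    src=np.float32([proj([a,b,z],K,P) for a,b in w]); dst=np.float32([[0,0],[n,0],[n,n],[0,n]])
    return cv2.warpPerspective(img,cv2.getPerspectiveTransform(src,dst),(n,n),flags=cv2.INTER_CUBIC)
E
python3 - <<'E'
from rect import *
img=cv2.imread("pics/w1.png")[...,::-1]; K,P=cam("wrist")
c=(.4877,-.0294)
save("pics/r1.png",np.hstack([rect(img,K,P,c,.122),rect(img,K,P,c,.141)]))
E
```

```text
(no output)
```

View pics/r1.png

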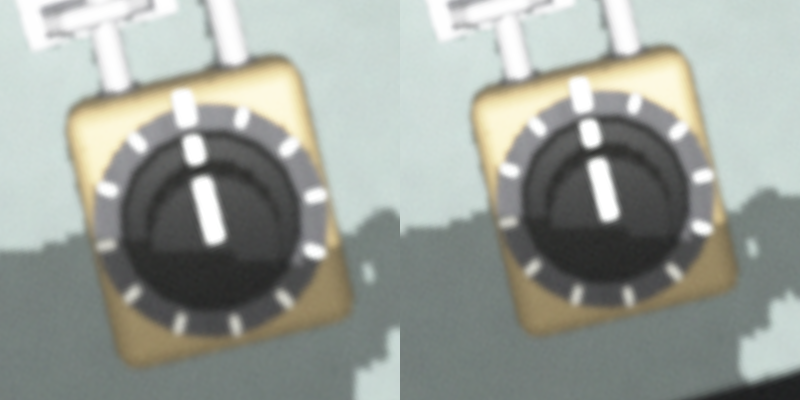

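Dial at 0 (pointer on the long tick), so it needs +120°. Lock yaw is about 11.5° and the knob is at about (0.483,−0.031). Next I turn the tool back ~130° while descending, then align.

```bash
for i in 1; do
python3 -m pendant '[[[0,0,0.4,0,0,-0.125,60],[0,0,0.4,0,0,-0.125,60],[0,0,0.4,0,0,-0.125,60],[0,0,0.4,0,0,-0.125,60],[0,0,0.4,0,0,-0.125,60]]]' >/dev/null
python3 -m pendant '[[[0,0,0.4,0,0,-0.125,60],[0,0,0.4,0,0,-0.125,60],[0,0,0.4,0,0,-0.125,60],[0,0,0.4,0,0,-0.125,60],[0,0,0.4,0,0,-0.125,60]]]' >/dev/null
python3 -m pendant '[[[0,0,0.4,0,0,-0.125,60],[0,0,0.4,0,0,-0.125,60],[0,0,0.4,0,0,-0.125,60],[0,0,0.4,0,0,-0.125,60],[0,0,0.4,0,0,-0.125,60]]]' >/dev/null
python3 -m pendant '[[[0,0,0.4,0,0,-0.125,60],[0,0,0.4,0,0,-0.125,60],[0,0,0.4,0,0,-0.125,60],[0,0,0.4,0,0,-0.125,60],[0,0,0,0,0,0,60]]]'
done
cat > go.py <<'E'
from h import *
import sys
# shift in tool axes (cm) to world x y z and yaw
x,y,z,yaw=map(float,sys.argv[1:5]); o=bot.get_obs(); T=T_tool(o)
d=T[:3,:3].T@(np.array([x,y,z])-T[:3,3])*100
dr=(T[:3,:3].T@R.from_euler('xyz',[180,0,yaw],degrees=True).as_matrix())
print("q",o["q"].round(1),"pos",o["ee_pos"].round(4),"rot",o["tcp_rot"].round(1),"F",o["wrist_force"].round(1),"tq",o["torque"].round(2),"op",round(o["opening"],4),"\nshift cm",d.round(2),"rot",R.from_matrix(dr).as_rotvec().round(3))
E
python3 go.py .483 -.031 .16 150
python3 look.py pics/w2.png
```

```text
time: 3.52
ee_pos: [0.4644, -0.0714, 0.1783]
tcp_rot: [179.8, 1.0, 156.6]
wrist_force: [0.4, -0.0, -0.4]
opening: 0.051
q [-8.7 -7.7 -8.3 88.5 -0.1 14.7] pos [ 0.4644 -0.0714  0.1783] rot [179.8   1.  156.6] F [ 0.4 -0.  -0.4] tq [ 0.03 -0.01 -0.04] op 0.051 
shift cm [-0.07  4.44  1.84] rot [0.004 0.017 0.115]
3.5167 [-8.6843 -7.7398 -8.2722 88.4896 -0.0994 14.708 ] [ 0.4644 -0.0714  0.1783] [179.8478   0.9712 156.6055] op 0.05096736624992524
lock_center 0.75 [398.9, 259.6] [ 0.4851 -0.0258  0.111 ]
lock_center 0.69 [63.7, 230.9] [ 0.3884 -0.2026  0.111 ]
dial_knob 0.93 [43.0, 242.9] [ 0.3894 -0.1994  0.133 ]
dial_knob 0.64 [99.4, 74.9] [ 0.3324 -0.1238  0.133 ]
shackle_toe 0.68 [400.0, 260.0] [ 0.4856 -0.0253  0.111 ]
shackle_toe 0.66 [439.1, 277.4] [ 0.5064 -0.0067  0.111 ]
staple 0.63 [459.4, 302.8] [ 0.5288 -0.      0.111 ]
```

```bash

python3 -m pendant '[[[0,2.2,0.3,0,0,0,60],[0,2.2,0.3,0,0,0,60],[0,0,0,0,0,0,60]]]'
python3 go.py .483 -.031 .128 150
python3 look.py pics/w2.png
python3 - <<'E'
from rect import *
img=cv2.imread("pics/w2.png")[...,::-1]; K,P=cam("wrist")
c=(.483,-.031)
save("pics/r2.png",np.hstack([rect(img,K,P,c,.122),rect(img,K,P,c,.141)]))
E
```

```text
time: 4.02
ee_pos: [0.4838, -0.0303, 0.1742]
tcp_rot: [179.8, 1.1, 155.6]
wrist_force: [-0.4, -0.1, -0.1]
opening: 0.0513
q [-3.5 -5.9 -7.1 87.7 -0.2 20.9] pos [ 0.4838 -0.0303  0.1742] rot [179.8   1.1 155.6] F [-0.4 -0.1 -0.1] tq [0.01 0.03 0.01] op 0.0513 
shift cm [ 0.14 -0.12  4.62] rot [0.005 0.02  0.098]
4.0167 [-3.4713 -5.9021 -7.0625 87.696  -0.1945 20.9388] [ 0.4838 -0.0303  0.1742] [179.773    1.1375 155.5857] op 0.05126431612788975
lock_center 0.96 [5.2, 234.1] [ 0.3933 -0.1888  0.111 ]
lock_center 0.81 [46.6, 81.4] [ 0.3374 -0.1145  0.111 ]
dial_knob 0.87 [31.3, 79.7] [ 0.3414 -0.1074  0.133 ]
dial_knob 0.56 [324.6, 279.7] [ 0.4874 -0.0274  0.133 ]
shackle_toe 0.71 [365.5, 274.3] [ 0.5043 -0.0072  0.111 ]
shackle_toe 0.64 [78.9, 85.7] [ 0.3457 -0.1008  0.111 ]
staple 0.94 [389.4, 308.4] [ 0.5325 -0.0022  0.111 ]
```

View pics/r2.png

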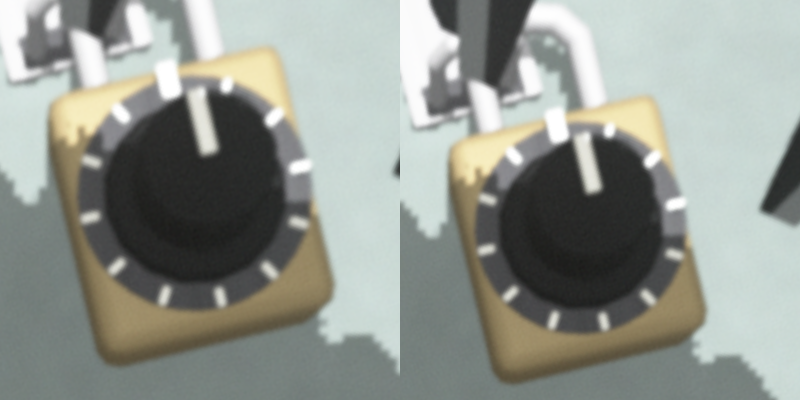

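```bash

python3 -m pendant '[[[0.05,-0.05,1.5,0,0.02,0,60],[0,0,1.5,0,0,0,60],[0,0,1,0,0,0,60],[0,0,0.4,0,0,0,60]]]' 
python3 go.py .484 -.031 .128 150
```

```text
time: 4.6
ee_pos: [0.4826, -0.0349, 0.1289]
tcp_rot: [179.8, -0.0, 155.4]
wrist_force: [0.1, -0.9, 1.0]
opening: 0.0512
q [ -4.3  -5.  -11.2  83.7   0.2  20.3] pos [ 0.4826 -0.0349  0.1289] rot [179.8  -0.  155.4] F [ 0.1 -0.9  1. ] tq [-0.01  0.05  0.05] op 0.0512 
shift cm [0.03 0.41 0.09] rot [ 0.004 -0.     0.094]
```

```bash

python3 -m pendant '[[[0.05,0.4,0.1,0,0,0,60],[0,0,0,0,0,0,30],[0,0,0,0,0,0,20],[0,0,0,0,0,0,20],[0,0,0,0,0,0,20]]]' 40
python3 -m pendant '[[[0,0,0,0,0,0,20],[0,0,0,0,0,0,20]]]'
python3 go.py .484 -.031 .128 150
```

```text
time: 5.02
ee_pos: [0.4833, -0.0307, 0.1266]
tcp_rot: [179.7, -0.2, 155.3]
wrist_force: [0.7, 0.1, -4.7]
opening: 0.0254
time: 5.18
ee_pos: [0.4832, -0.0307, 0.1264]
tcp_rot: [179.8, -0.2, 155.4]
wrist_force: [-0.3, 0.7, -2.9]
opening: 0.0254
q [ -3.8  -4.7 -11.3  83.6   0.3  20.8] pos [ 0.4832 -0.0307  0.1264] rot [179.8  -0.2 155.4] F [-0.3  0.7 -2.9] tq [ 0.13 -0.11 -0.01] op 0.0254 
shift cm [-0.09  0.01 -0.16] rot [ 0.004 -0.003  0.093]
```

```bash

python3 -m pendant '[[[0,0,0,0,0,0.11,20],[0,0,0,0,0,0.11,20],[0,0,0,0,0,0.11,20],[0,0,0,0,0,0.11,20],[0,0,0,0,0,0.11,20]]]' >/dev/null
python3 go.py .4835 -.031 .127 120
```

```text
q [ -3.8  -4.7 -11.2  83.6   0.3  53.5] pos [ 0.4831 -0.0302  0.1265] rot [179.9  -0.3 122.8] F [-0.4  3.7 -2.2] tq [ 0.65 -0.23  0.2 ] op 0.0256 
shift cm [-0.08 -0.01 -0.05] rot [ 0.002 -0.006  0.048]
```

```bash

python3 -m pendant '[[[0,0,0,0,0,0.11,20],[0,0,0,0,0,0.11,20],[0,0,0,0,0,0.11,20],[0,0,0,0,0,0.11,20],[0,0,0,0,0,0.11,20]]]' >/dev/null
python3 go.py .4835 -.031 .127 30
python3 -m pendant '[[[0,0,0,0,0,0.11,20],[0,0,0,0,0,0.11,20],[0,0,0,0,0,0.11,20],[0,0,0,0,0,0.11,20],[0,0,0,0,0,0.11,20]]]' >/dev/null
python3 go.py .4835 -.031 .127 30
python3 look.py pics/w3.png
python3 - <<'E'
from rect import *
img=cv2.imread("pics/w3.png")[...,::-1]; K,P=cam("wrist")
c=(.484,-.031)
save("pics/r3.png",np.hstack([rect(img,K,P,c,.122),rect(img,K,P,c,.141)]))
E
```

```text
q [ -3.8  -4.7 -11.2  83.6   0.4  86.6] pos [ 0.4832 -0.0298  0.1267] rot [-179.9   -0.4   89.7] F [ 1.1  5.  -0.4] tq [ 1.12 -0.17  0.36] op 0.0258 
shift cm [-0.12  0.03 -0.03] rot [-0.005 -0.006  1.041]
q [ -3.7  -4.7 -11.2  83.6   0.4 119.7] pos [ 0.4833 -0.0294  0.1268] rot [-179.7   -0.3   56.5] F [ 1.2  1.7 -2.4] tq [0.28 0.02 0.03] op 0.0255 
shift cm [-0.12  0.11 -0.02] rot [-0.006 -0.005  0.463]
6.4333 [ -3.7367  -4.7492 -11.2131  83.6196   0.4342 119.7134] [ 0.4833 -0.0294  0.1268] [-179.7123   -0.3357   56.5488] op 0.025520512641196463
lock_center 0.72 [320.5, 298.3] [ 0.4858 -0.0284  0.111 ]
dial_knob 0.67 [321.6, 324.5] [ 0.4856 -0.0296  0.133 ]
dial_knob 0.55 [175.3, 68.1] [0.4984 0.0802 0.133 ]
shackle_toe 0.67 [338.9, 243.2] [ 0.5081 -0.0097  0.111 ]
staple 0.84 [371.4, 200.4] [ 0.5306 -0.0009  0.111 ]
```

View pics/r3.png

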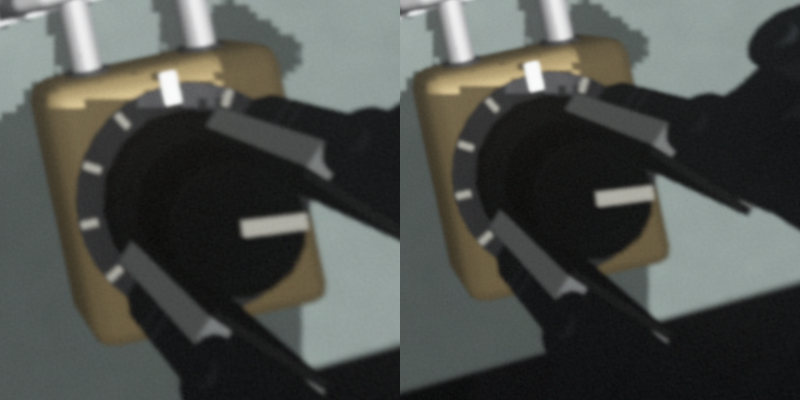

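The pointer is about 93° clockwise from the long tick, i.e. on number three. About 28° more, then release so the detent settles it.

```bash

python3 -m pendant '[[[0,0,0,0,0,0.095,20],[0,0,0,0,0,0.095,20],[0,0,0,0,0,0.095,20],[0,0,0,0,0,0.095,20],[0,0,0,0,0,0.095,20]]]' >/dev/null
python3 go.py .4835 -.031 .127 30
python3 -m pendant '[[[0,0,0,0,0,0,60],[0,0,0,0,0,0,60],[0,0,0,0,0,0,60],[0,0,-1,0,0,0,60],[0,0,-1.5,0,0,0,60]]]' >/dev/null
python3 -m pendant '[[[0,0,-1.5,0,0,0.1,100],[0,0,0,0,0,0.1,100],[0,0,0,0,0,0.1,100],[0,0,0,0,0,0,100]]]' >/dev/null
python3 go.py .4835 -.031 .127 12
python3 look.py pics/w4.png
python3 - <<'E'
from rect import *
img=cv2.imread("pics/w4.png")[...,::-1]; K,P=cam("wrist")
c=(.484,-.031)
save("pics/r4.png",np.hstack([rect(img,K,P,c,.122),rect(img,K,P,c,.141)]))
E
```

```text
q [ -3.8  -4.7 -11.2  83.6   0.4 146.4] pos [ 0.483  -0.0298  0.1268] rot [-1.796e+02 -1.000e-01  2.980e+01] F [ 0.2  4.3 -1.1] tq [ 0.96 -0.05  0.36] op 0.0256 
shift cm [-0.02  0.12 -0.03] rot [-0.006 -0.002 -0.003]
q [ -3.8  -4.9  -6.1  88.6   0.2 163. ] pos [ 0.4839 -0.0312  0.1742] rot [-179.8   -0.2   13.2] F [ 0.2 -0.6 -0.6] tq [ 0.02  0.05 -0.  ] op 0.0855 
shift cm [-0.05 -0.01  4.72] rot [-0.003 -0.004  0.021]
7.85 [ -3.8307  -4.8942  -6.1264  88.6023   0.2426 162.986 ] [ 0.4839 -0.0312  0.1742] [-179.8165   -0.2293   13.1833] op 0.08554742057959774
lock_center 0.79 [412.2, 414.3] [ 0.39   -0.1204  0.111 ]
lock_center 0.74 [317.5, 259.8] [ 0.4875 -0.0295  0.111 ]
dial_knob 0.98 [416.0, 423.6] [ 0.4023 -0.1134  0.133 ]
dial_knob 0.9 [315.7, 277.5] [ 0.4855 -0.0291  0.133 ]
shackle_toe 0.94 [294.1, 218.8] [ 0.5091 -0.0105  0.111 ]
shackle_toe 0.72 [397.4, 402.9] [ 0.397  -0.1074  0.111 ]
staple 0.78 [282.4, 177.5] [0.5309 0.0008 0.111 ]
```

View pics/r4.png

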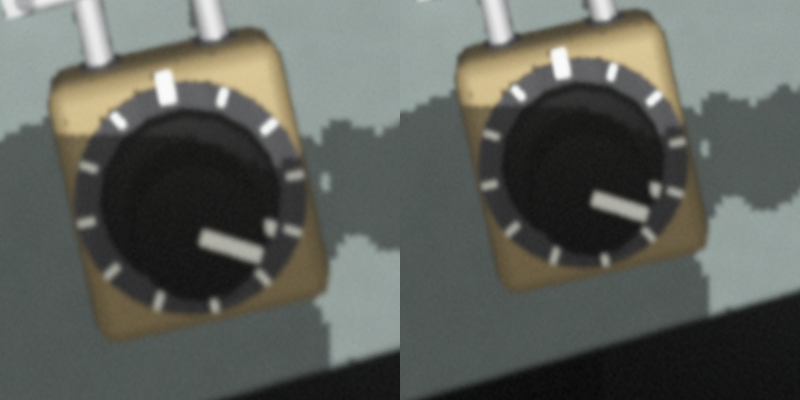

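The pointer now sits on the fourth tick (120° from the long one), so the dial is at four. Next, grip the body across y.

```bash

python3 -m pendant '[[[0.1,-0.1,2,0,0,0.02,100],[0,0,2,0,0,0,100],[0,0,2,0,0,0,100],[0,0,0.9,0,0,0,100],[0,0,0,0,0,0,100]]]' 60 >/dev/null
python3 go.py .485 -.0295 .097 12
```

```text
q [ -3.6  -4.6 -13.8  80.6   0.2 163.5] pos [ 0.4843 -0.0296  0.1016] rot [-179.8   -0.2   12.9] F [-0.2  0.5  0.3] tq [-0.02  0.02  0.02] op 0.0855 
shift cm [0.06 0.01 0.46] rot [-0.004 -0.003  0.015]
```

```bash

python3 -m pendant '[[[0.06,0,0.45,0,0,0.015,100],[0,0,0,0,0,0,60],[0,0,0,0,0,0,55],[0,0,0,0,0,0,55],[0,0,0,0,0,0,55]]]' 60 >/dev/null
python3 -m pendant '[[[0,0,0,0,0,0,55],[0,0,0,0,0,0,55],[0,0,0,0,0,0,55]]]'
python3 go.py .485 -.0295 .097 12
```

```text
time: 9.18
ee_pos: [0.4859, -0.0291, 0.1]
tcp_rot: [-179.8, -0.3, 12.1]
wrist_force: [0.4, 0.0, -3.7]
opening: 0.0546
q [ -3.6  -4.5 -13.9  80.3   0.3 164.3] pos [ 0.4859 -0.0291  0.1   ] rot [-179.8   -0.3   12.1] F [ 0.4  0.  -3.7] tq [ 0.04  0.02 -0.03] op 0.0546 
shift cm [-0.1   0.02  0.3 ] rot [-0.004 -0.005  0.001]
```

```bash

python3 -m pendant '[[[-0.5,0,0,0,0,0,50],[-0.5,0,0,0,0,0,50],[-0.4,0,0,0,0,0,50]]]' 80
python3 -m pendant '[[[-0.4,0,0,0,0,0,50],[-0.4,0,0,0,0,0,50]]]' 
python3 go.py .485 -.0295 .1 12
```

```text
time: 9.43
ee_pos: [0.4721, -0.0318, 0.0996]
tcp_rot: [-179.7, -0.3, 12.1]
wrist_force: [1.3, 1.1, -4.4]
opening: 0.0544
time: 9.6
ee_pos: [0.4643, -0.0331, 0.0999]
tcp_rot: [-179.7, -0.5, 12.2]
wrist_force: [19.8, 10.9, -6.9]
opening: 0.0544
q [ -4.4  -7.6 -16.8  80.4   0.4 163.5] pos [ 0.4643 -0.0331  0.0999] rot [-179.7   -0.5   12.2] F [19.8 10.9 -6.9] tq [ 2.2  -3.86  0.25] op 0.0544 
shift cm [2.1  0.08 0.  ] rot [-0.005 -0.009  0.003]
```

```bash

python3 look.py pics/w5.png
python3 - <<'E'
from rect import *
img=cv2.imread("pics/w5.png")[...,::-1]; K,P=cam("wrist")
c=(.49,-.025)
save("pics/r5.png",np.hstack([rect(img,K,P,c,.122,.06),rect(img,K,P,c,.111,.06)]))
E
```

```text
9.6 [ -4.3513  -7.5825 -16.779   80.4036   0.4435 163.4905] [ 0.4643 -0.0331  0.0999] [-179.6884   -0.5095   12.1584] op 0.05440671372879407
lock_center 0.88 [444.6, 462.8] [ 0.4092 -0.1057  0.111 ]
lock_center 0.7 [322.2, 335.0] [ 0.4641 -0.0348  0.111 ]
dial_knob 0.65 [634.0, 429.5] [ 0.4631 -0.1548  0.133 ]
shackle_toe 0.91 [280.9, 227.6] [ 0.5057 -0.0099  0.111 ]
staple 0.67 [269.6, 155.9] [ 0.5305 -0.0013  0.111 ]
```

View pics/r5.png

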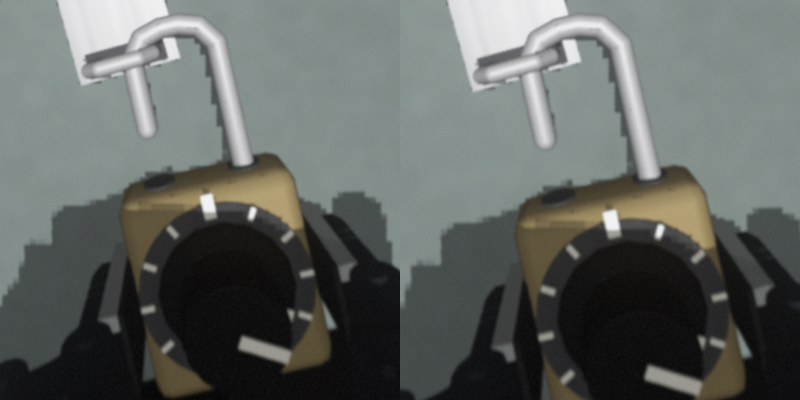

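The shackle is fully open: toe at (543,148), ~14 mm clear of the end face, with the dial still on four. Next, ~33 mm forward along the lock's +x to bring the staple into the gap.

```bash

python3 -m pendant '[[[0.6,-0.1,0,0,0,0,50],[0.6,-0.05,0,0,0,0,50],[0.6,0,0,0,0,0,50],[0.6,0,0,0,0,0,50],[0.4,0,0,0,0,0,50]]]'
python3 go.py .4966 -.0246 .1 12
```

```text
time: 10.27
ee_pos: [0.4913, -0.0256, 0.1]
tcp_rot: [-179.7, -0.4, 12.1]
wrist_force: [0.1, 0.8, -3.3]
opening: 0.0544
q [ -3.2  -3.8 -13.3  80.2   0.4 164.7] pos [ 0.4913 -0.0256  0.1   ] rot [-179.7   -0.4   12.1] F [ 0.1  0.8 -3.3] tq [0.04 0.02 0.02] op 0.0544 
shift cm [0.54 0.01 0.  ] rot [-0.005 -0.006  0.002]
```

```bash

python3 -m pendant '[[[0.5,0,0,0,0,0,50],[0,0,0,0,0,0,50]]]'
python3 look.py pics/w6.png
python3 - <<'E'
from rect import *
img=cv2.imread("pics/w6.png")[...,::-1]; K,P=cam("wrist")
c=(.525,-.01)
save("pics/r6.png",np.hstack([rect(img,K,P,c,.122),rect(img,K,P,c,.111)]))
E
```

```text
time: 10.43
ee_pos: [0.4975, -0.0244, 0.0996]
tcp_rot: [-179.7, -0.3, 12.1]
wrist_force: [-0.1, -0.8, -4.0]
opening: 0.0541
10.4333 [ -3.009   -2.9133 -12.4826  80.1867   0.3496 164.8615] [ 0.4975 -0.0244  0.0996] [-179.7262   -0.3268   12.1294] op 0.05410770300577449
lock_center 0.8 [604.7, 438.8] [ 0.4719 -0.1635  0.111 ]
lock_center 0.76 [320.7, 333.7] [ 0.4979 -0.0253  0.111 ]
dial_knob 0.72 [625.1, 468.3] [ 0.4779 -0.1518  0.133 ]
dial_knob 0.56 [318.6, 369.0] [ 0.4973 -0.0247  0.133 ]
shackle_toe 0.94 [281.9, 231.1] [ 0.5378 -0.0018  0.111 ]
staple 0.75 [275.5, 248.4] [ 0.5305 -0.0007  0.111 ]
```

View pics/r6.png

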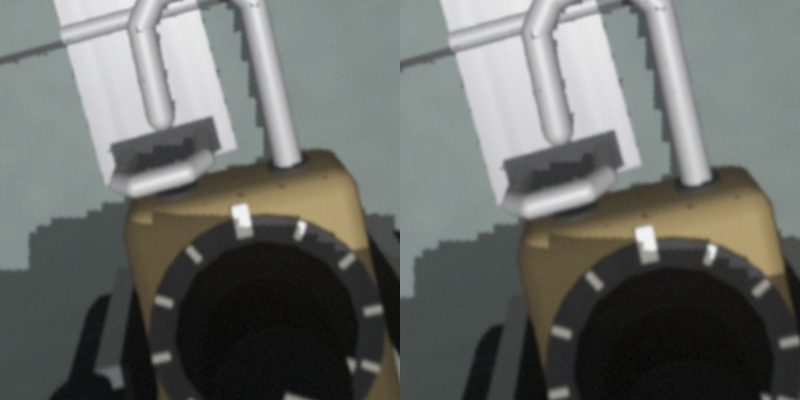

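The toe tip (558,140) is past the staple, which sits ~8 mm from the end face, inside the 6–12 mm window. Lift.

```bash

python3 -m pendant '[[[0,0,-0.5,0,0,0,50],[0,0,-0.6,0,0,0,50],[0,0,-0.6,0,0,0,50]]]'
python3 -m pendant '[[[0,0,-1,0,0,0,50],[0,0,-1.5,0,0,0,50],[0,0,-2,0,0,0,50],[0,0,-2,0,0,0,50]]]'
python3 -m pendant '[[[0,0,-2,0,0,0,50],[0,0,-1.4,0,0,0,50],[0,0,-0.5,0,0,0,50],[0,0,0,0,0,0,50],[0,0,0,0,0,0,50]]]'
python3 look.py pics/w7.png .1
python3 -c "
from h import *
i=bot.camera('side'); w=cv2.imread('pics/w7.png')[...,::-1]
save('pics/fin.png',np.hstack([i,w]),None,.62)"
```

```text
time: 10.93
ee_pos: [0.4952, -0.0248, 0.1171]
tcp_rot: [-179.7, -0.2, 12.1]
wrist_force: [-0.3, 0.1, -3.4]
opening: 0.0541
time: 11.27
ee_pos: [0.4935, -0.0252, 0.1853]
tcp_rot: [-179.7, -0.1, 12.1]
wrist_force: [0.8, -0.4, -3.7]
opening: 0.0544
time: 11.68
ee_pos: [0.4948, -0.0257, 0.2351]
tcp_rot: [-179.8, -0.6, 12.1]
wrist_force: [0.6, 0.0, -3.7]
opening: 0.0543
11.6833 [ -3.1681  -2.9936   2.4107  94.8287   0.3457 164.745 ] [ 0.4948 -0.0257  0.2351] [-179.8179   -0.6462   12.0875] op 0.054275072770332285
lock_center 0.71 [515.5, 341.0] [ 0.491  -0.1319  0.211 ]
lock_center 0.65 [319.8, 371.8] [ 0.4504 -0.0358  0.211 ]
dial_knob 0.92 [321.3, 370.5] [ 0.4677 -0.0328  0.233 ]
dial_knob 0.92 [527.7, 356.7] [ 0.4954 -0.1243  0.233 ]
shackle_toe 0.92 [280.1, 227.1] [ 0.5258 -0.0003  0.211 ]
shackle_toe 0.56 [543.5, 331.2] [ 0.4996 -0.1439  0.211 ]
staple 0.67 [295.5, 184.1] [ 0.5473 -0.0036  0.211 ]
```

View pics/fin.png

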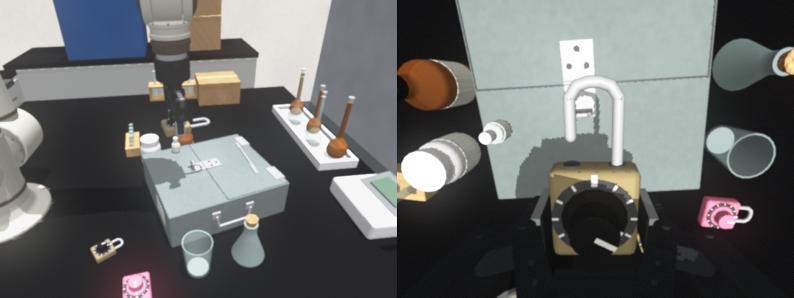

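Lock held with its shackle open and clear of the staple. It is 13.5 cm up, so I'll lower it ~3 cm to about 10 cm and hand in.

```bash

python3 -m pendant '[[[0,0,0.9,0,0,0,50],[0,0,0.9,0,0,0,50],[0,0,0.5,0,0,0,50],[0,0,0,0,0,0,50],[0,0,0,0,0,0,50]]]'
python3 -m pendant '[[[0,0,0,0,0,0,50],[0,0,0,0,0,0,50],[0,0,0,0,0,0,50]]]'
python3 -c "
from h import *
o=bot.get_obs(); print(o['time'],o['ee_pos'],o['opening'],o['wrist_force'],abs(o['qd']).max())
bot.job_done()"
```

```text
time: 12.4
ee_pos: [0.4936, -0.0254, 0.2059]
tcp_rot: [-179.7, -0.3, 12.1]
wrist_force: [-0.6, 0.7, -4.9]
opening: 0.0545
time: 12.65
ee_pos: [0.4935, -0.0254, 0.2057]
tcp_rot: [-179.7, -0.3, 12.1]
wrist_force: [0.1, 0.5, -4.2]
opening: 0.054
12.65 [ 0.49347571 -0.02538239  0.20572079] 0.053989441702364464 [ 0.05290969  0.53413482 -4.17465546] 0.20578820124334077
the job is handed in; nothing more can be done
```

The brass padlock is off the box and held in the gripper, shackle open, about 10.6 cm above where it lay. I handed the job in at 12.65 s of the 64 s; no verdict was reported.

- **Dial:** I turned it 120° clockwise from the long tick. After release, the wrist picture showed the pointer on the fourth tick.
- **Opening:** I pulled the body back about 22 mm until the force rose to about 20 N. The picture showed the toe roughly 14 mm clear of the end face, against 15 mm when fully open.
- **Unhooking:** I moved the lock about 34 mm forward. The staple then measured about 8 mm from the end face, inside the 6–12 mm window, and the lift met no resistance.
- **Last checks:** The fingers were stopped at 54 mm on the body, the wrist carried about 4 N (the lock's weight) and the arm was at rest. In the last picture, taken before I lowered the lock about 3 cm, the shackle was open and the bystanders I could make out looked undisturbed. I did not measure how far any of them had moved.

Two readings disagreed a little. The finger opening came out 1.5–2.5 mm under the stated knob and body sizes. The network's points for the held lock were 2–4 cm off, because they were projected at an assumed height that was too low.

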